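# Draw a bed rail tight to its corner post with the cam lock

### The arm

A 7-joint arm with a two-finger parallel gripper is mounted at the origin on the work surface. World frame = base frame: x ahead of the robot, y to its left, z up, the work surface at z = 0. Lengths are in mm, angles in degrees, forces in N, time in s.
With the tool pointing down it reaches from about 425 to 1025 mm from the base axis. Payload 3.6 kg.
Tool frame: the origin (TCP) lies on the centre line of the jaws, within the pads' length; the fingertips stand 11 mm ahead of it and the grasp point (between the pads) lies 8 mm behind it (ctrl.tcp_to_tips is the distance from the TCP to the fingertips, in mm); z points along the fingers, y is the line along which they close (so a half turn about z gives the same grasp; the last joint's range is limited). The gripper opens to 85 mm and grips with 20 to 120 N. Pads are 22 mm wide; open, the fingers measure 114 mm over their backs; the gripper's body (76 mm by 85 mm) begins 54 mm behind the grasp point. The pads swing forward as they close: fully open they stand 13 mm farther back than shut.
Start: joints at [59.444, 33.873, 2.773, 92.16, -1.908, 54.013, -1.931], TCP at [308.677, -656.009, 242.302] pointing down, gripper open.
Joint ranges: [-153.93, 153.93], [-27.13, 128.08], [-72.61, 78.16], [10.71, 143.7], [-87.88, 267.88], [4.46, 118.87], [-176.78, 176.78]. Speed limits (degrees/s): [147.25, 147.25, 180, 180, 180, 180, 180].

### API

Orientations are given as a 3x3 rotation matrix whose columns are the frame's x, y, z axes.
In Python, from workcell import ctrl gives the robot as it stands.
- The arm moves only by the shell command python3 -m jog 'ROWS' [OPENING]. ROWS is text: rows parted by semicolons, each of 4 numbers parted by spaces: the shift along the tool's x, y, z in units of 0.12 m (1.0 is 0.12 m), then the turn about the tool's z in units of 180 degrees (1.0 is 180 degrees). In form: x y z turn; .... A call has exactly 5 rows; each row is the pose to reach, as a shift and turn from the pose commanded when the call began, along the tool's axes at that moment, turning the shorter way round; what a row does not reach only later rows make up. A row lasts 1/12 s, in which the tool goes at most 41.7 mm and 7.16 degrees, less where a joint would pass 70% of its speed; a pose out of reach is approached as far as the arm can. A call with a number of a shift or a turn outside -1 to 1 is refused whole. A call with a gripper value outside its range is refused whole. OPENING is the closure, from -1 (fully open) to 1 (shut), set as the call begins (- or left out, the last holds). The fingers move at their own pace and stop on an object; the grip force is fixed at half the most. Time passes only in rows, so rows that repeat a pose let the fingers close, or fill a call up. It gives the time, the measured TCP pose, the force, the opening and the grip force at its end, in the units of the state.
- ctrl.get_state(): the state, without advancing time (a new reading comes with each control period).
- ctrl.capture(name): name is "side" or "top"; returns a dict with "image" (420x560x3 uint8, red, green, blue), "camera_matrix" (3x3 intrinsics, pixels), "origin" and "rotation" of the camera in the world. Camera axes: x right, y down, z forward; pixel columns grow to the right and rows downward; lengths in mm; the calibration is good to about 2 mm. A picture is of the moment at which its call begins. There is no depth.
- ctrl.sign_off(): hands the job in; it is judged then, once.
The state is a dict: "time_s": time; "joint_pos": joint angles; "qvel": joint speeds; "effort": joint torques, N m; "position": TCP position; "tcp_rot": TCP orientation; "contact_force": force on the tool from outside, world axes, zero at the start; "moment": the same for the moment, N m; "gripper_width": opening from 0.0 (shut) to 1.0 (fully open); "grip_force": force on a finger pad.
Only numpy, scipy, OpenCV 4.12 (cv2) and the standard library are available. Lean on these libraries where they do the work, as an engineer would, in place of code of your own. Each camera call takes 0.05 s, during which the arm holds its last target. There are 200 camera calls.

### The job

Fasten the loose bed rail to the corner post: slide it, stud first, straight into the post's channel until its stud is in the cam and the rail meets the sprung pads, then turn the cam's key clockwise until it has drawn the stud firmly tight, and let go. Stop as soon as it is firm and do not overtighten it. Leave the other things on the bench where they are.

Things in the scene. Friction and masses are not known exactly. Their poses are not given: they have to be found in the camera images.
- corner: Fixed dark wooden corner post lying on the bench, 235 x 108 mm, 36 to 38 mm high, with an open channel along its x axis (y = 0). Origin: on the cam's vertical axis at bench level. x points the way the rail goes in, z up.
- channel (a point): Centre of the channel's straight part, 20 mm up, 95 mm before the cam's axis; axes as the post's. The straight guides are 60 mm long, 47 mm apart, 36 mm high; before them (towards the rail) the mouth flares over 20 mm to about 72 mm.
- pad_zone (a point): Middle of the zone, 62.5 mm before the cam's axis, where two sprung rubber-faced pads stop the rail's end, one each side of the stud, 22 mm apart. Their face lies up to 3 mm before or behind this point, different from post to post and not measured. They give 1 mm per 25 N.
- rail_mid (a point): Centre (20 mm up) of the loose bed rail, a brown wooden bar 260 long x 44 wide x 40 mm high, 0.2 to 0.5 kg, lying flat on the bench. Its x axis points along the rail towards the stud, z up. Take it across its width.
- stud_head (a point): Centre of the steel T-head on the rail's stud: an upright pin 12 mm in diameter, 22 mm tall, 176 mm from the rail's centre and 46 mm beyond its end, on a neck 8 mm in diameter, 20 mm up. It is part of the rail.
- key_grip (a point): On the cam's axis, 64 mm above the bench: where to grip the cam's key, an upright steel bar 50 long x 12 mm thick, from 43 to 78 mm above the bench. It turns with the cam: the bar's length is along its y axis, its thickness along x. Below is the steel cam, a drum of 34 mm radius with a mouth and a spiral slot for the stud's neck.
- cam_turn (a joint): Angle of the cam, rad, growing clockwise from above. From -0.2 to 0.1 the mouth is open to the channel and the key lies across it. The lip passes the stud at 0.45, if its head is within 22 mm of the axis, as when the rail touches the pads. Then it draws the head in 6 mm per rad: it bears at about 0.7 on a head 20 mm from the axis, at 1.7 on one at 14 mm. Stop at 2.3.
- cam_centre (a point): On the cam's axis, 20 mm up, at the stud's height. Effort on the key: about 0.1 N m while free, a little more while it drags the rail, then climbing quickly once the rail bears on the pads, by roughly 0.01 to 0.02 N m per newton of pull. Firmly tight is 10 to 50 N of pull; about 25 N, some 0.35 N m above the free effort, is right. The cam stays where it is left.
- tub_c (a point): White round tub, 64 mm across, 58 mm tall: a bystander; its centre.
- oil_c (a point): Amber bottle, 60 mm across, 150 mm tall: a bystander; its centre.
- slat_c (a point): Loose dark wooden slat 180 x 28 x 12 mm: a bystander; its centre.
- brush_grip (a point): Paint brush lying on the bench: a bystander; a point on its handle.
- driver_grip (a point): Screwdriver lying on the bench: a bystander; a point on its handle.
- pot_c (a point): White ceramic cup, 72 mm across, 70 mm tall: a bystander; its centre.

How it is judged (in metres and radians):
On the way, in this order (a step that is already met when the one before it is completed fails the run):
1. the stud's head is inside the cam's mouth (within 22 mm of the cam's axis) (horizontal distance between stud_head and key_grip below 0.022 m), for 0.2 s.
2. the cam has been turned past 0.6 rad and pulls the stud with more than 10 N (value of joint cam_turn above 0.6 rad and contact force between rail and cam above 10 N), for 0.2 s.
At the end, for the whole second after the job is handed in: The cam stands turned more than 0.6 rad, still pulling the stud with more than 10 N (and never over 50 N), the stud's head within 22 mm of the cam's axis, the rail flat and in line with the channel (within 0.08 rad), all at rest and let go (all of step 2 and horizontal distance between stud_head and key_grip below 0.022 m and angle between the x axis of rail_mid and the x axis of corner, either way round below 0.08 rad and angle between rail_mid's own z axis and vertical below 0.05 rad and linear speed of rail below 0.01 m/s and not (velocity of joint cam_turn above 0.05 rad/s) and not (velocity of joint cam_turn below -0.05 rad/s)); the robot touches nothing.
It fails at once if the cam and stud are loaded with more than 50 N (overtightened or rammed) (contact force between rail and cam above 50 N).
It fails at once if a bystander is moved by more than 20 mm (distance of any of tub_c, oil_c, slat_c, brush_grip, driver_grip, pot_c from where it was at the start of the episode above 0.02 m).
It also fails if it takes over 72 s, if anything falls off the work surface, if the arm or the gripper's body presses on something with over 40 N, if the wrist force passes 120 N, or if a joint passes its speed limit or range.

## Working session

There is one attempt and no reset: what is moved stays moved. The work goes in short steps, Python scripts to look and compute and a shell command to move; the robot and the scene stay as the last step left them, time stands still between calls to the robot, and variables do not carry over. Pictures are saved under pics/ and viewed, at most 10 in all, crops included, and the job is handed in when it is done.

```bash
mkdir -p pics; ls; python3 - <<'E'
from workcell import ctrl
import cv2,numpy as np,pickle
d={}
for n in("top","side"):
    c=ctrl.capture(n);d[n]=c
    cv2.imwrite(f"pics/{n}0.png",c["image"][:,:,::-1]);print(n,c["camera_matrix"],c["origin"],c["rotation"])
pickle.dump(d,open("cap0.pkl","wb"))
s=ctrl.get_state();print(s)
E
```

```text
pics
top [[537.75823681   0.         279.96243113]
 [  0.         537.75823681 196.95150434]
 [  0.           0.           1.        ]] [ 456.94533095  -50.66957988 1301.41707522] [[-0.02623596 -0.99692304  0.07386553]
 [-0.99935826  0.02795907  0.02239087]
 [-0.02438718 -0.07323068 -0.99701682]]
side [[516.0091182    0.         280.03764879]
 [  0.         516.0091182  206.18288107]
 [  0.           0.           1.        ]] [105.87228453 592.28393206 946.6626331 ] [[-0.81505573 -0.42248062  0.39647734]
 [-0.57912793  0.6143562  -0.53588926]
 [-0.01717548 -0.66639072 -0.74540487]]
{'time_s': 0.1, 'joint_pos': array([59.44654006, 33.92073194,  2.76940778, 92.22840359, -1.91002662,
       54.01447597, -1.93130774]), 'qvel': array([-0.04097444, -0.1121649 ,  0.02489955, -0.14437208, -0.05333637,
        0.07437064,  0.19797201]), 'effort': array([ 4.77968555e-03, -5.49999046e+01,  1.55331887e+00, -1.98824197e+01,
        9.69649642e-03,  3.76294542e-03, -2.67203859e-06]), 'position': array([ 308.33772983, -655.3599466 ,  241.25702523]), 'tcp_rot': array([[ 9.04843526e-01,  4.25743189e-01, -9.64219538e-04],
       [ 4.25744268e-01, -9.04841725e-01,  1.80855920e-03],
       [-1.02484311e-04, -2.04697402e-03, -9.99997900e-01]]), 'contact_force': array([0.04365275, 0.07453578, 1.1447513 ]), 'moment': array([-0.01739516, -0.02735763, -0.01357591]), 'grip_force': 0.0, 'gripper_width': 1.0003521693577553}
```

View pics/top0.png

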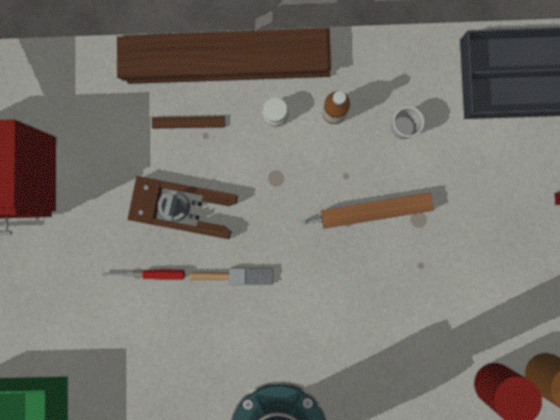

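View pics/side0.png

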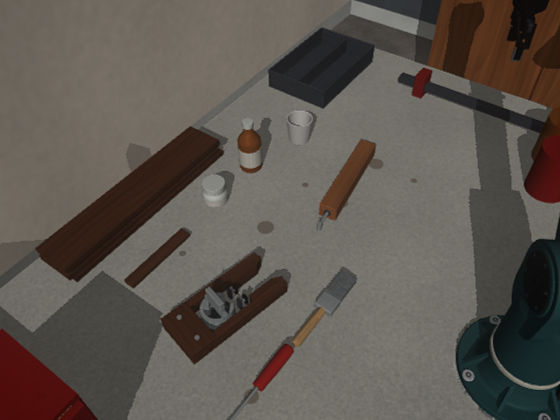

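Top view: rail from (321,218) to (433,201) with its stud at (307,221); post around (130–240, 178–237), cam/key at about (178,205). Side view shows the same, with the key at about (215,300).

```bash
cat > h.py <<'E'
import numpy as np,cv2
def ray(c,uv,z):
    uv=np.atleast_2d(uv).astype(float)
    d=np.c_[uv,np.ones(len(uv))]@np.linalg.inv(c["camera_matrix"]).T@c["rotation"].T
    o=c["origin"];return (o+d*((z-o[2])/d[:,2])[:,None])
def proj(c,P):
    p=(np.atleast_2d(P)-c["origin"])@c["rotation"]@c["camera_matrix"].T
    return p[:,:2]/p[:,2:]
E
python3 - <<'E'
import pickle,cv2,numpy as np
from h import *
d=pickle.load(open("cap0.pkl","rb"))
t=d["top"];im=t["image"]
hsv=cv2.cvtColor(im,cv2.COLOR_RGB2HSV)
m=cv2.inRange(hsv,(3,90,60),(20,255,255))
def blob(m,x0,y0,x1,y1):
    k=np.zeros_like(m);k[y0:y1,x0:x1]=m[y0:y1,x0:x1];cs,_=cv2.findContours(k,0,2)
    return max(cs,key=cv2.contourArea)
r=blob(m,300,180,450,240)
P=ray(t,r.reshape(-1,2),40)[:,:2].astype(np.float32)
print("rail",cv2.minAreaRect(P),cv2.boxPoints(cv2.minAreaRect(P)))
m2=cv2.inRange(hsv,(0,60,20),(20,255,255))
for n,z in(("post",37),):
    r=blob(m2,115,165,245,245);P=ray(t,r.reshape(-1,2),z)[:,:2].astype(np.float32)
    print(n,cv2.minAreaRect(P),cv2.boxPoints(cv2.minAreaRect(P)))
a=cv2.resize(im[165:245,120:260],None,fx=5,fy=5,interpolation=cv2.INTER_CUBIC)
cv2.imwrite("pics/a.png",a[:,:,::-1])
s=d["side"]["image"]
b=cv2.resize(s[240:365,155:295],None,fx=4.5,fy=4.5,interpolation=cv2.INTER_CUBIC)
cv2.imwrite("pics/b.png",b[:,:,::-1])
E
```

```text
rail ((513.506103515625, -247.92349243164062), (42.61316680908203, 259.535400390625), 7.7670793533325195) [[ 474.85736 -122.22584]
 [ 509.9326  -379.3802 ]
 [ 552.15485 -373.62115]
 [ 517.0796  -116.4668 ]]
post ((533.30859375, 209.63241577148438), (246.34352111816406, 105.57759094238281), 77.90249633789062) [[455.87827  100.25927 ]
 [559.1112    78.132744]
 [610.7389   319.00555 ]
 [507.50598  341.13208 ]]
```

View pics/a.png

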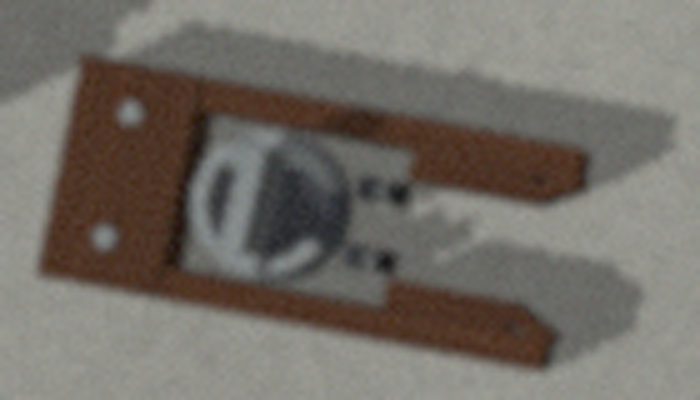

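View pics/b.png

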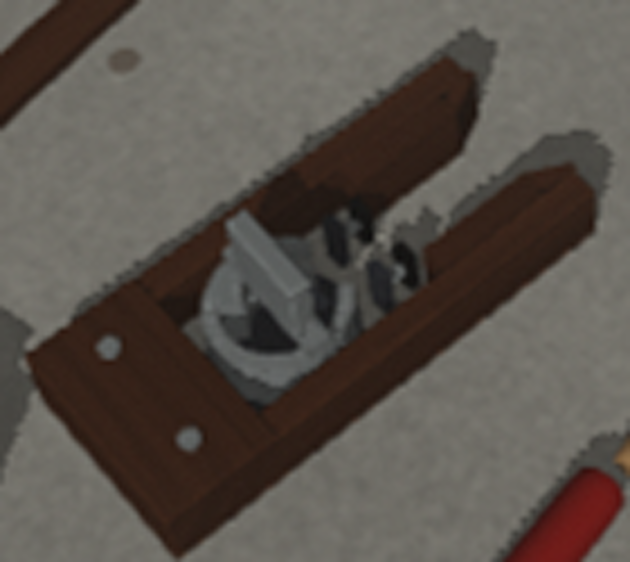

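The post's outer edges, back corners (85,58) and (42,272), and the key's bar top centred at about (256,208) are clear in crop a. In crop b the bar top is centred at about (270,253). The key lies across the channel and the pads are on the rail side.

```bash
python3 - <<'E'
import pickle,cv2,numpy as np
from h import *
d=pickle.load(open("cap0.pkl","rb"))
t=d["top"];s=d["side"]
A=lambda p:np.array(p,float)/5+[120,165]-.4
B=lambda p:np.array(p,float)/4.5+[155,240]-.4
print("key top",ray(t,A([(256,208),(272,142),(242,272)]),78)[:,:2].round(1).tolist(),"side",ray(s,B([(270,253),(237,213),(304,294)]),78)[:,:2].round(1).tolist())
print("post top corners",ray(t,A([(85,58),(42,272)]),38)[:,:2].round(1).tolist(),ray(t,A([(585,150),(548,367)]),36)[:,:2].round(1).tolist())
print("post side corners",ray(s,B([(30,355),(178,556)]),38)[:,:2].round(1).tolist(),ray(s,B([(447,55),(573,163)]),36)[:,:2].round(1).tolist())
# edges of post
hsv=cv2.cvtColor(t["image"],cv2.COLOR_RGB2HSV)
m=cv2.inRange(hsv,(0,60,20),(20,255,255));k=0*m;k[165:245,115:245]=m[165:245,115:245]
c=max(cv2.findContours(k,0,cv2.CHAIN_APPROX_NONE)[0],key=cv2.contourArea).reshape(-1,2)
P=ray(t,c,37)[:,:2]
for a,b in((A((85,58)),A((585,150))),(A((42,272)),A((548,367))),(A((85,58)),A((42,272)))):
    u=(b-a)/np.linalg.norm(b-a);r=c-a;al=r@u;L=np.linalg.norm(b-a)
    q=(abs(r@[-u[1],u[0]])<2.5)&(al>3)&(al<L-4)
    l=cv2.fitLine(P[q].astype(np.float32),cv2.DIST_HUBER,0,.01,.01).ravel();print("edge",l.round(3),np.degrees(np.arctan2(l[1],l[0])).round(2),q.sum())
# rail edges: white-ish stud
hsv=cv2.inRange(hsv,(3,90,60),(20,255,255));k=0*m;k[180:240,300:450]=hsv[180:240,300:450]
c=max(cv2.findContours(k,0,cv2.CHAIN_APPROX_NONE)[0],key=cv2.contourArea)
b=cv2.boxPoints(cv2.minAreaRect(c));print("rail px",b.tolist())
a=cv2.resize(t["image"][185:240,295:445],None,fx=5,fy=5,interpolation=cv2.INTER_CUBIC)
ss=s["image"][130:235,305:385];ss=cv2.resize(ss,None,fx=3,fy=3,interpolation=cv2.INTER_CUBIC)
W=np.zeros((595,750,3),np.uint8);W[:275]=a;W[278:593,:240]=ss;cv2.imwrite("pics/c.png",W[:,:,::-1])
E
```

```text
key top [[533.4, 227.4], [563.5, 219.6], [504.2, 234.1]] side [[537.1, 232.6], [562.4, 225.2], [511.8, 239.9]]
post top corners [[609.6, 317.4], [508.3, 338.5]] [[559.1, 80.2], [457.3, 99.7]]
post side corners [[610.3, 316.7], [493.9, 349.5]] [[559.6, 79.7], [472.7, 96.2]]
edge [2.11000e-01 9.78000e-01 5.84021e+02 2.00549e+02] 77.83 93
edge [2.13000e-01 9.77000e-01 4.83029e+02 2.19330e+02] 77.69 94
edge [ 9.77000e-01 -2.12000e-01  5.59205e+02  3.28188e+02] -12.22 36
rail px [[320.53515625, 209.98675537109375], [430.19134521484375, 191.98348999023438], [433.150146484375, 210.00518798828125], [323.49395751953125, 228.00845336914062]]
```

View pics/c.png

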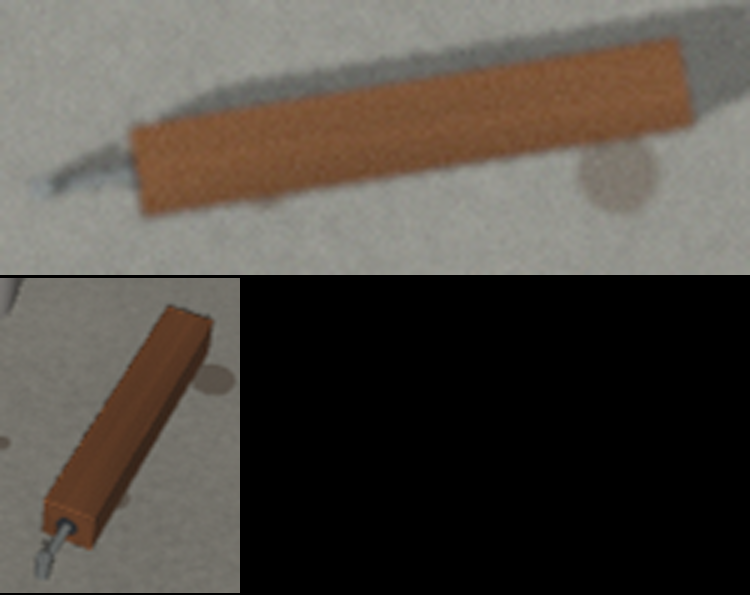

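The rail is clean and lies at about 97.8° with its stud head near crop (40,185). Next I work out the first moves and refine the cam axis.

```bash
cat >> h.py <<'E'
def goto(x,y,z,ang):
    "print shift in tool axes /120 and turn/180 to bring the tool to x,y,z with tool-x at world angle ang"
    from workcell import ctrl
    s=ctrl.get_state();R=s["tcp_rot"]
    d=R.T@(np.array([x,y,z])-s["position"])
    a=np.degrees(np.arctan2(R[1,0],R[0,0]));t=-((ang-a+180)%360-180)
    print("t",round(s["time_s"],2),"pos",s["position"].round(1),"ang",round(a,2),"| shift",(d/120).round(4),"turn",round(t/180,4),"F",s["contact_force"].round(1),"M",s["moment"].round(2))
E
python3 - <<'E'
import pickle
from h import *
d=pickle.load(open("cap0.pkl","rb"));t=d["top"];s=d["side"]
A=lambda p:np.array(p,float)/5+[120,165]-.4
B=lambda p:np.array(p,float)/4.5+[155,240]-.4
for z in(30,36,43):print(z,"drum",ray(t,A((269,204)),z),ray(s,B((277,305)),z))
print("stud",ray(t,[302.8,221.8],26),"side",ray(s,[[305+42/3,130+(565-278)/3]],20))
goto(513.9,-248.6,120,97.77)
E
```

```text
30 drum [[538.09689361 232.02419027  30.        ]] [[540.6527186  231.78060493  30.        ]]
36 drum [[537.71392771 230.69011772  36.        ]] [[537.80687051 234.14027345  36.        ]]
43 drum [[537.26713417 229.13369975  43.        ]] [[534.48671441 236.89322006  43.        ]]
stud [[490.93224523 -74.5596124   26.        ]] side [[488.82748831 -75.72764112  20.        ]]
t 0.1 pos [ 308.3 -655.4  241.3] ang 25.2 | shift [ 2.9932 -2.3357  1.015 ] turn -0.4032 F [0.  0.1 1.1] M [-0.02 -0.03 -0.01]
```

```bash
R='1 -0.78 0.2 0;1 -0.78 0.2 0;1 -0.78 0.2 0;1 -0.78 0.2 0;1 -0.78 0.2 0'
python3 -m jog '0.3 -0.22 0 0;0.6 -0.44 0 0;0.9 -0.7 0.1 0;1 -0.78 0.2 0;1 -0.78 0.2 0' -1
python3 -m jog '0.3 -0.22 0 0;0.6 -0.44 0 0;0.9 -0.7 0.1 0;1 -0.78 0.2 0;1 -0.78 0.2 0'
python3 -m jog '0.3 -0.22 0 -0.03;0.6 -0.44 0 -0.06;0.9 -0.7 0.1 -0.1;1 -0.78 0.2 -0.14;1 -0.78 0.2 -0.17'
python3 -m jog '0 0 0 -0.04;0 0 0 -0.08;0 0 0 -0.12;0 0 0 -0.16;0 0 0 -0.19'
python3 -c "
from h import *
goto(513.9,-248.6,60,97.77)"
```

```text
time_s: 0.52
position: [381.5, -510.2, 215.1]
tcp_rot: [[0.9, 0.436, -0.001], [0.436, -0.9, 0.011], [0.003, -0.01, -1.0]]
contact_force: [0.9, 2.1, -0.1]
gripper_width: 0.999
grip_force: 0.0
time_s: 0.93
position: [448.9, -375.2, 191.6]
tcp_rot: [[0.9, 0.436, -0.003], [0.436, -0.9, 0.008], [0.001, -0.009, -1.0]]
contact_force: [0.0, 0.8, 0.4]
gripper_width: 1.0
grip_force: 0.0
time_s: 1.35
position: [517.2, -240.0, 168.2]
tcp_rot: [[0.548, 0.837, -0.001], [0.837, -0.548, 0.006], [0.004, -0.005, -1.0]]
contact_force: [0.6, 0.9, 0.9]
gripper_width: 1.0
grip_force: 0.0
time_s: 1.77
position: [514.3, -249.3, 169.9]
tcp_rot: [[-0.005, 1.0, -0.001], [1.0, 0.005, 0.0], [0.0, -0.001, -1.0]]
contact_force: [0.8, -0.6, 0.3]
gripper_width: 1.001
grip_force: 0.0
t 1.77 pos [ 514.3 -249.3  169.9] ang 90.3 | shift [ 0.0057 -0.0027  0.9157] turn -0.0415 F [ 0.8 -0.6  0.3] M [-0.04 -0.    0.01]
```

```bash
python3 -m jog '0.006 -0.003 0.3 -0.02;0.006 -0.003 0.6 -0.04;0.006 -0.003 0.8 -0.0415;0.006 -0.003 0.91 -0.0415;0.006 -0.003 0.91 -0.0415' >/dev/null
python3 -m jog '0 0 0.1 0;0 0 0.2 0;0 0 0.3 0;0 0 0.35 0;0 0 0.35 0'
python3 -c "
from h import *
goto(513.9,-248.6,18,97.77)"
```

```text
time_s: 2.6
position: [513.7, -247.6, 17.8]
tcp_rot: [[-0.13, 0.991, -0.002], [0.991, 0.13, 0.001], [0.001, -0.002, -1.0]]
contact_force: [-0.8, -0.3, -0.1]
gripper_width: 0.997
grip_force: 0.0
t 2.6 pos [ 513.7 -247.6   17.8] ang 97.48 | shift [-0.0082  0.0005 -0.0019] turn -0.0016 F [-0.8 -0.3 -0.1] M [0.02 0.04 0.01]
```

```bash
H='0 0 0 0;0 0 0 0;0 0 0 0;0 0 0 0;0 0 0 0'
python3 -m jog '0 0 0 0;0 0 0 0;0 0 0 0;0 0 0 0;0 0 0 0' 1 >/dev/null
python3 -m jog '0 0 0 0;0 0 0 0;0 0 0 0;0 0 0 0;0 0 0 0' 1
python3 -c "
from h import *
goto(513.9,-248.6,18,97.77)"
python3 -m jog '0 0 -0.03 0;0 0 -0.05 0;0 0 -0.06 0;0 0 -0.06 0;0 0 -0.06 0'
python3 - <<'E'
from h import *
from workcell import ctrl
U=np.array([.2122,.9772]);N=np.array([.9772,-.2122])
p=476.6*N+(341.2-176-170)*U   # stud 170 before cam axis => 25 before the mouth
print(p);goto(p[0],p[1],25,77.75)
E
```

```text
time_s: 3.43
position: [514.9, -248.2, 19.9]
tcp_rot: [[-0.13, 0.992, 0.001], [0.992, 0.13, -0.001], [-0.001, 0.001, -1.0]]
contact_force: [-0.3, -0.2, 5.2]
gripper_width: 0.503
grip_force: 63.4
t 3.43 pos [ 514.9 -248.2   19.9] ang 97.47 | shift [-0.0026 -0.0084  0.0157] turn -0.0017 F [-0.3 -0.2  5.2] M [0.06 0.33 0.02]
time_s: 3.85
position: [514.2, -247.9, 26.1]
tcp_rot: [[-0.13, 0.992, -0.0], [0.992, 0.13, 0.0], [0.0, -0.0, -1.0]]
contact_force: [0.3, 1.0, -3.8]
gripper_width: 0.508
grip_force: 62.2
[ 464.71496 -105.82508]
t 3.85 pos [ 514.2 -247.9   26.1] ang 97.47 | shift [ 1.2274 -0.2553  0.0095] turn 0.1095 F [ 0.3  1.  -3.8] M [-0.02 -0.    0.  ]
```

```bash
python3 -m jog '0.15 -0.03 0 0.015;0.3 -0.06 0 0.03;0.45 -0.1 0 0.045;0.58 -0.125 0 0.055;0.58 -0.125 0 0.055' >/dev/null
python3 -c "
from h import *
goto(464.7,-105.8,25,77.75)"
```

```text
t 4.27 pos [ 488.6 -176.4   25.9] ang 87.82 | shift [ 0.58   -0.2214  0.01  ] turn 0.056 F [-0.7  1.  -3.8] M [ 0.03  0.03 -0.02]
```

```bash
python3 -m jog '0.15 -0.06 0 0.015;0.3 -0.12 0 0.03;0.45 -0.17 0 0.045;0.58 -0.22 0 0.056;0.58 -0.22 0 0.056' >/dev/null
python3 -m jog '0 0 0 0;0 0 0 0;0 0 0 0;0 0 0 0;0 0 0 0' >/dev/null
python3 - <<'E'
from h import *
from workcell import ctrl
goto(464.7,-105.8,25,77.75)
t=ctrl.capture("top");im=t["image"]
m=cv2.inRange(cv2.cvtColor(im,cv2.COLOR_RGB2HSV),(3,90,60),(20,255,255))
U=np.array([.2122,.9772]);N=np.array([.9772,-.2122])
# visible parts of the rail, along edges
c=cv2.findContours(m[150:260,230:420],0,cv2.CHAIN_APPROX_NONE)[0]
for k in c:
    if cv2.contourArea(k)>60:
        P=ray(t,k.reshape(-1,2)+[230,150],46)[:,:2];print("area",cv2.contourArea(k),"u",(P@U).min(),(P@U).max(),"n",(P@N).min(),(P@N).max(),cv2.minAreaRect(P.astype(np.float32)))
a=cv2.resize(im[160:250,120:330],None,fx=3.8,fy=3.8,interpolation=cv2.INTER_CUBIC);cv2.imwrite("pics/d.png",a[:,:,::-1])
E
```

```text
t 5.1 pos [ 467.5 -111.3   26.3] ang 77.41 | shift [ 0.0393 -0.0327  0.0108] turn -0.0019 F [ 0.1  0.5 -3.6] M [-0.05  0.01  0.02]
area 209.0 u -138.6072194075472 -88.71015066741494 n 466.95805457472045 501.7834494154481 ((449.3185119628906, -213.81776428222656), (50.0734977722168, 34.52851486206055), 77.1279296875)
area 621.0 u 25.056293674683346 119.02742161134844 n 461.1022646176595 502.1020880489447 ((486.0060729980469, -31.790985107421875), (93.92317962646484, 40.96100616455078), 77.89106750488281)
```

View pics/d.png

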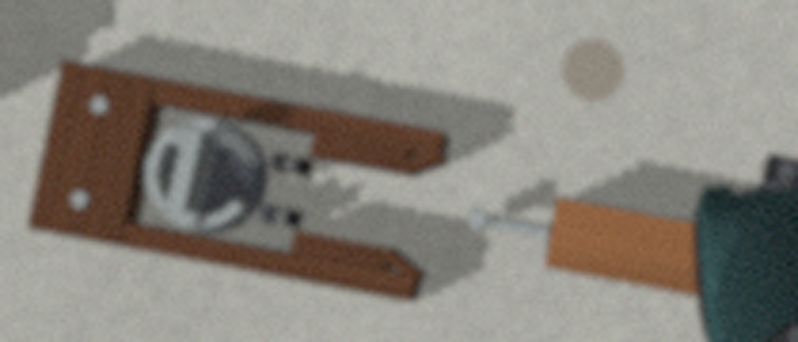

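The rail is in line with the channel (77.9° vs 77.8°), its stud at crop (478,218) before the mouth and about 4 mm off to the robot's right. I'll shift it, lower it, then advance.

```bash
python3 -m jog '0 -0.015 0.01 0;0 -0.03 0.02 0;0 -0.032 0.035 0;0 -0.032 0.035 0;0 -0.032 0.035 0' 
python3 -m jog '0.1 0 0 0;0.2 0 0 0;0.3 0 0 0;0.4 0 0 0;0.4 0 0 0' >/dev/null
python3 - <<'E'
from h import *
from workcell import ctrl
U=np.array([.2122,.9772]);N=np.array([.9772,-.2122])
p=ctrl.get_state()["position"][:2];print("u",p@U,"n",p@N)
q=476.6*N+(p@U)*U;goto(*q,22,77.75)
t=ctrl.capture("top");im=t["image"]
m=cv2.inRange(cv2.cvtColor(im,cv2.COLOR_RGB2HSV),(6,110,70),(20,255,255))
c=cv2.findContours(m[150:260,200:420],0,cv2.CHAIN_APPROX_NONE)[0]
for k in c:
    if cv2.contourArea(k)>60:
        P=ray(t,k.reshape(-1,2)+[200,150],42)[:,:2];print("u",(P@U).min(),(P@U).max(),"n",(P@N).min(),(P@N).max(),cv2.minAreaRect(P.astype(np.float32)))
E
```

```text
time_s: 5.57
position: [463.2, -109.3, 21.9]
tcp_rot: [[0.216, 0.976, -0.0], [0.976, -0.216, 0.0], [-0.0, -0.0, -1.0]]
contact_force: [-0.5, 0.7, -4.2]
gripper_width: 0.506
grip_force: 62.3
u 42.681506319551154 n 476.88582875654674
t 5.98 pos [475.1 -59.5  22.1] ang 77.75 | shift [-0.     -0.0026  0.0012] turn 0.0 F [ 0.4  0.6 -3.9] M [ 0.   -0.04 -0.04]
u -85.58566212112278 -21.17283002195365 n 458.11702495271953 497.72661376381654 ((455.6090393066406, -153.62554931640625), (64.30069732666016, 39.5447883605957), 78.14524841308594)
u 196.47183970158747 268.10896929975587 n 426.2754459242183 449.9865706837711 ((477.5421142578125, 134.04701232910156), (71.72306823730469, 23.38792610168457), 77.26496887207031)
u 93.26955197760341 170.52124839453728 n 457.0892390434318 497.1503879842054 ((494.7312927246094, 27.825641632080078), (77.16685485839844, 39.7205924987793), 78.73066711425781)
u 197.08900291407224 283.9216248954114 n 501.7426304619694 527.1036719880487 ((554.0554809570312, 125.69631958007812), (86.55734252929688, 25.21190071105957), 78.93161010742188)
```

```bash
python3 -m jog '0.1 -0.004 0 0.001;0.2 -0.004 0 0.002;0.3 -0.004 0 0.002;0.4 -0.004 0 0.002;0.4 -0.004 0 0.002' 
python3 -m jog '0.06 0 0 0;0.12 0 0 0;0.18 0 0 0;0.24 0 0 0;0.24 0 0 0' 
python3 - <<'E'
from h import *
from workcell import ctrl
U=np.array([.2122,.9772]);N=np.array([.9772,-.2122])
s=ctrl.get_state();p=s["position"][:2];print("u",p@U,"n",p@N)
q=476.6*N+(p@U)*U;goto(*q,22,77.75);F=s["contact_force"][:2];print("Fu",F@U,"Fn",F@N)
E
```

```text
time_s: 6.45
position: [484.6, -13.8, 22.1]
tcp_rot: [[0.22, 0.976, 0.001], [0.976, -0.22, 0.001], [0.002, 0.001, -1.0]]
contact_force: [0.3, 0.5, -4.2]
gripper_width: 0.505
grip_force: 62.3
time_s: 6.87
position: [491.0, 14.5, 22.1]
tcp_rot: [[0.22, 0.975, 0.001], [0.975, -0.22, 0.001], [0.002, 0.001, -1.0]]
contact_force: [-0.2, 0.5, -3.5]
gripper_width: 0.505
grip_force: 62.3
u 118.37232092426062 n 476.71063369480294
t 6.87 pos [491.   14.5  22.1] ang 77.27 | shift [-0.0001 -0.0011  0.0012] turn -0.0027 F [-0.2  0.5 -3.5] M [0.02 0.02 0.03]
Fu 0.4943626701771059 Fn -0.28435862181028365
```

```bash
python3 -m jog '0 0 0.006 0;0.04 0 0.012 0;0.08 0 0.012 0;0.12 0 0.012 0;0.16 0 0.012 0' 
python3 -m jog '0.01 0 0 0;0.02 0 0 0;0.03 0 0 0;0.03 0 0 0;0.03 0 0 0' |grep -E "pos|force"
python3 -m jog '0.01 0 0 0;0.02 0 0 0;0.03 0 0 0;0.03 0 0 0;0.03 0 0 0' |grep -E "pos|force"
python3 - <<'E'
from h import *
from workcell import ctrl
U=np.array([.2122,.9772]);N=np.array([.9772,-.2122])
s=ctrl.get_state();p=s["position"][:2];print("u",p@U,"n",p@N)
F=s["contact_force"][:2];print("Fu",F@U,"Fn",F@N)
E
```

```text
time_s: 7.28
position: [494.5, 31.7, 20.6]
tcp_rot: [[0.223, 0.975, 0.0], [0.975, -0.223, 0.0], [0.0, -0.0, -1.0]]
contact_force: [-0.3, -0.6, -4.0]
gripper_width: 0.507
grip_force: 62.3
position: [495.1, 34.6, 20.6]
contact_force: [0.6, 0.6, -4.4]
grip_force: 62.3
position: [496.1, 38.4, 20.6]
contact_force: [1.0, -0.2, -3.6]
grip_force: 62.3
u 142.75367684602642 n 476.6195429255067
Fu 0.029635227583606653 Fn 1.0257095965024623
```

```bash
python3 -m jog '0.01 0 0 0;0.02 0 0 0;0.02 0 0 0;0.02 0 0 0;0.02 0 0 0' |grep -E "pos|contact"
python3 -m jog '0.01 0 0 0;0.02 0 0 0;0.02 0 0 0;0.02 0 0 0;0.02 0 0 0' |grep -E "pos|contact"
python3 -m jog '0.005 0 0 0;0.01 0 0 0;0.01 0 0 0;0.01 0 0 0;0.01 0 0 0' |grep -E "pos|contact"
```

```text
position: [496.5, 40.6, 20.7]
contact_force: [0.0, 0.1, -3.7]
position: [497.1, 43.0, 20.7]
contact_force: [-0.6, 1.2, -2.8]
position: [497.3, 44.1, 20.6]
contact_force: [0.8, -0.7, -3.2]
```

```bash
python3 -m jog '0.005 0 0 0;0.01 0 0 0;0.01 0 0 0;0.01 0 0 0;0.01 0 0 0' |grep -E "pos|contact"
python3 -m jog '0.005 0 0 0;0.01 0 0 0;0.01 0 0 0;0.01 0 0 0;0.01 0 0 0' |grep -E "pos|contact"
```

```text
position: [497.6, 45.3, 20.6]
contact_force: [0.4, -0.0, -4.4]
position: [497.5, 45.5, 20.6]
contact_force: [-0.2, -3.5, -3.1]
```

```bash
python3 -m jog '0.004 0 0 0;0.008 0 0 0;0.008 0 0 0;0.008 0 0 0;0.008 0 0 0' |grep -E "pos|contact"
python3 -m jog '0.004 0 0 0;0.004 0 0 0;0.004 0 0 0;0.004 0 0 0;0.004 0 0 0' |grep -E "pos|contact"
python3 - <<'E'
from workcell import ctrl
import cv2
s=ctrl.capture("side")["image"];t=ctrl.capture("top")["image"]
import numpy as np
a=cv2.resize(t[165:245,120:270],(750,400)[:2],interpolation=cv2.INTER_CUBIC)[:, :]
b=cv2.resize(s[225:365,155:315],None,fx=2.3,fy=2.3,interpolation=cv2.INTER_CUBIC)
a=cv2.resize(a,(420,224));W=np.zeros((max(224,b.shape[0]),420+b.shape[1],3),np.uint8);W[:224,:420]=a;W[:b.shape[0],420:]=b
cv2.imwrite("pics/e.png",W[:,:,::-1]);print(W.shape)
E
```

```text
position: [497.5, 45.7, 20.6]
contact_force: [-0.6, -6.1, -2.7]
position: [497.5, 45.7, 20.7]
contact_force: [0.4, -6.9, -2.1]
(322, 788, 3)
```

View pics/e.png

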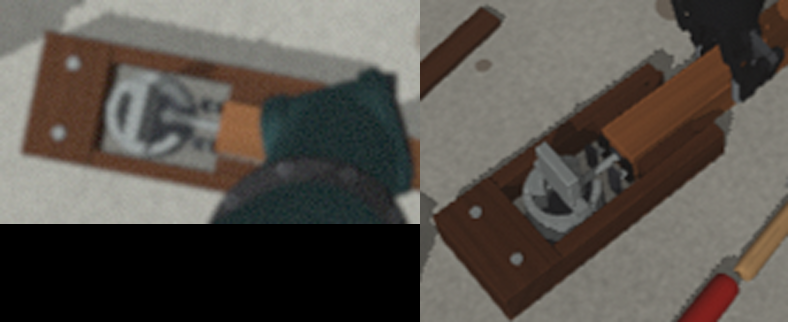

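The stud is in the cam's mouth and the rail's end is at the pads (about (215,130) in the left half). Next: let go and rise.

```bash
python3 -m jog '0 0 0.005 0;0 0 0.005 0;0 0 0.005 0;0 0 0.005 0;0 0 0.005 0' |grep -E "pos|contact"
python3 -m jog '0 0 0 0;0 0 0 0;0 0 0 0;0 0 0 0;0 0 0 0' -1 |grep -E "pos|contact|wid"
python3 -m jog '0 0 0 0;0 0 0 0;0 0 -0.1 0;0 0 -0.2 0;0 0 -0.3 0' -1 |grep -E "pos|contact|wid"
python3 -m jog '0 0 -0.3 0;0 0 -0.6 0;0 0 -0.8 0;0 0 -0.8 0;0 0 -0.8 0' -1 |grep -E "pos|contact|wid"
python3 -c "
from h import *
goto(538.1,232.3,130,165)"
```

```text
position: [497.4, 45.7, 20.1]
contact_force: [-0.5, -6.9, -0.0]
position: [498.6, 48.7, 20.2]
contact_force: [0.0, 0.0, 0.1]
gripper_width: 1.003
position: [497.9, 47.9, 56.2]
contact_force: [0.1, -0.1, 0.4]
gripper_width: 1.004
position: [499.1, 48.0, 153.4]
contact_force: [-0.4, 0.6, -0.1]
gripper_width: 0.999
t 12.8 pos [499.1  48.  153.4] ang 77.13 | shift [ 1.5694 -0.0262  0.1975] turn -0.4882 F [-0.4  0.6 -0.1] M [ 0.07  0.03 -0.02]
```

```bash
python3 -m jog '0.25 0 0 -0.03;0.5 0 0 -0.06;0.8 0 0 -0.09;0.8 -0.013 0.1 -0.12;0.8 -0.013 0.1 -0.15' >/dev/null
python3 -c "
from h import *
goto(538.1,232.3,130,165)"
```

```text
t 13.22 pos [516.3 144.8 137.2] ang 104.71 | shift [0.659  0.3608 0.0597] turn -0.335 F [ 0.  -1.4  0.1] M [-0.07  0.04  0.04]
```

```bash
python3 -m jog '0.2 0.1 0 -0.035;0.4 0.2 0 -0.07;0.66 0.36 0 -0.105;0.66 0.36 0.05 -0.14;0.66 0.36 0.05 -0.175' >/dev/null
python3 -m jog '0 0 0 -0.035;0 0 0 -0.07;0 0 0 -0.105;0 0 0 -0.14;0 0 0 -0.155' >/dev/null
python3 - <<'E'
from h import *
from workcell import ctrl
goto(538.1,232.3,60,165)
c=ctrl.capture("side");t=ctrl.capture("top")
import pickle;pickle.dump(dict(side=c,top=t),open("cap1.pkl","wb"))
b=cv2.resize(c["image"][220:365,150:310],None,fx=4,fy=4,interpolation=cv2.INTER_CUBIC);cv2.imwrite("pics/f.png",b[:,:,::-1])
E
```

```text
t 14.05 pos [539.3 228.5 131.8] ang 163.8 | shift [0.0162 0.0284 0.5983] turn -0.0067 F [-0.6 -0.4  0.4] M [ 0.02 -0.    0.  ]
```

View pics/f.png

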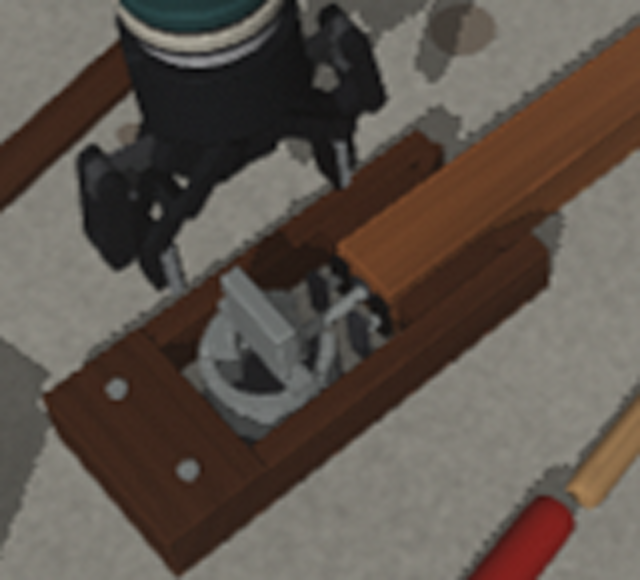

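The jaws straddle the key above the cam, and the rail sits in the channel with the stud's neck in the cam mouth (crop (350,300)). Now descend and grip the key.

```bash
python3 -m jog '0.016 0.028 0.15 -0.006;0.016 0.028 0.3 -0.006;0.016 0.028 0.45 -0.006;0.016 0.028 0.58 -0.006;0.016 0.028 0.6 -0.006' |grep -E "pos|contact|wid"
python3 -c "
from h import *
goto(538.1,232.3,60,165)"
python3 -m jog '0 0 0 0;0 0 0 0;0 0 0 0;0 0 0 0;0 0 0 0' 1 >/dev/null
python3 -m jog '0 0 0 0;0 0 0 0;0 0 0 0;0 0 0 0;0 0 0 0' |grep -E "pos|contact|wid|grip"
python3 -c "
from h import *
goto(538.1,232.3,60,165)"
```

```text
position: [537.3, 231.7, 58.5]
contact_force: [-0.2, -0.3, -0.7]
gripper_width: 0.999
t 14.57 pos [537.3 231.7  58.5] ang 164.56 | shift [-0.0051  0.0066 -0.0123] turn -0.0024 F [-0.2 -0.3 -0.7] M [-0.02  0.    0.02]
position: [540.9, 235.2, 63.1]
contact_force: [0.8, 5.7, 5.3]
gripper_width: 0.135
grip_force: 61.2
t 15.4 pos [540.9 235.2  63.1] ang 164.66 | shift [ 0.0164 -0.0295  0.0256] turn -0.0019 F [0.8 5.7 5.3] M [ 0.89 -0.18 -0.02]
```

```bash
python3 -m jog '0.008 0.008 -0.008 0;0.015 0.015 -0.015 0;0.015 0.015 -0.015 0;0.015 0.015 -0.015 0;0.015 0.015 -0.015 0' |grep -E "pos|contact|wid|grip"
python3 -c "
from h import *
goto(538.1,232.3,60,165)"
python3 -m jog '0 0 0 0.01;0 0 0 0.02;0 0 0 0.03;0 0 0 0.04;0 0 0 0.05' >/dev/null
python3 -c "
from h import *
goto(538.1,232.3,60,165)"
python3 -m jog '0 0 0 0.01;0 0 0 0.02;0 0 0 0.03;0 0 0 0.04;0 0 0 0.05' >/dev/null
python3 -c "
from h import *
goto(538.1,232.3,60,165)"
```

```text
position: [540.9, 235.3, 63.2]
contact_force: [5.6, 3.7, -7.4]
gripper_width: 0.126
grip_force: 59.5
t 15.82 pos [540.9 235.3  63.2] ang 164.59 | shift [ 0.0158 -0.0299  0.0265] turn -0.0023 F [ 5.6  3.7 -7.4] M [ 0.67 -1.2   0.05]
t 16.23 pos [540.7 234.9  63.2] ang 155.51 | shift [ 0.0111 -0.0288  0.0262] turn -0.0527 F [ 6.4  3.  -7.1] M [ 0.58 -1.16  0.13]
t 16.65 pos [540.6 234.6  63.2] ang 146.5 | shift [ 0.0068 -0.0274  0.0263] turn -0.1028 F [ 5.7  3.2 -7. ] M [ 0.52 -1.13  0.13]
```

```bash
python3 -m jog '-0.008 0.012 0.008 0.01;-0.008 0.012 0.008 0.02;-0.008 0.012 0.008 0.03;-0.008 0.012 0.008 0.04;-0.008 0.012 0.008 0.05' >/dev/null
python3 -c "
from h import *
goto(538.1,232.3,60,165)"
python3 -m jog '0 0 0 0.005;0 0 0 0.01;0 0 0 0.015;0 0 0 0.02;0 0 0 0.025' >/dev/null
python3 -c "
from h import *
goto(538.1,232.3,60,165)"
python3 -m jog '0 0 0 0.005;0 0 0 0.01;0 0 0 0.015;0 0 0 0.02;0 0 0 0.025' >/dev/null
python3 -c "
from h import *
goto(538.1,232.3,60,165)"
```

```text
t 17.07 pos [540.4 234.4  63.1] ang 137.42 | shift [ 0.0024 -0.0258  0.0259] turn -0.1532 F [ 1.3 -1.6  5.3] M [-0.27 -0.38  0.09]
t 17.48 pos [540.3 234.3  63.1] ang 132.95 | shift [ 0.0006 -0.0245  0.0259] turn -0.178 F [ 1.8 -1.7  5.1] M [-0.28 -0.31  0.14]
t 17.9 pos [540.2 234.1  63.1] ang 128.45 | shift [-0.0012 -0.023   0.026 ] turn -0.2031 F [ 0.8 -1.7  6.2] M [-0.33 -0.32  0.09]
```

```bash
for i in 1; do python3 -m jog '0 0 0 0.004;0 0 0 0.008;0 0 0 0.012;0 0 0 0.016;0 0 0 0.02' >/dev/null; done
python3 -c "
from h import *
goto(538.1,232.3,60,165)"
python3 -m jog '0 0 0 0.004;0 0 0 0.008;0 0 0 0.012;0 0 0 0.016;0 0 0 0.02' >/dev/null
python3 -c "
from h import *
goto(538.1,232.3,60,165)"
python3 -m jog '0 0 0 0.004;0 0 0 0.008;0 0 0 0.012;0 0 0 0.016;0 0 0 0.02' >/dev/null
python3 -c "
from h import *
goto(538.1,232.3,60,165)"
```

```text
t 18.32 pos [540.  234.1  63.1] ang 124.86 | shift [-0.0029 -0.0216  0.0258] turn -0.223 F [ 0.7 -1.9  7. ] M [-0.35 -0.26  0.08]
t 18.73 pos [539.9 234.   63.1] ang 121.26 | shift [-0.0043 -0.0205  0.0258] turn -0.243 F [ 1.6 -3.   6.6] M [-0.34 -0.25  0.05]
t 19.15 pos [539.8 233.9  63.1] ang 117.65 | shift [-0.0052 -0.0188  0.0257] turn -0.2631 F [ 0.4 -1.9  5.9] M [-0.37 -0.22  0.08]
```

```bash
python3 -m jog '0 0 0 0.004;0 0 0 0.008;0 0 0 0.012;0 0 0 0.016;0 0 0 0.016' >/dev/null
python3 -c "
from h import *
goto(538.1,232.3,60,165)"
python3 -m jog '0 0 0 0.004;0 0 0 0.008;0 0 0 0.012;0 0 0 0.016;0 0 0 0.016' >/dev/null
python3 -c "
from h import *
goto(538.1,232.3,60,165)"
```

```text
t 19.57 pos [539.7 233.9  63.1] ang 114.77 | shift [-0.0063 -0.0176  0.0258] turn -0.2791 F [ 1.3 -1.9  7. ] M [-0.35 -0.12  0.02]
t 19.98 pos [539.6 233.8  63.1] ang 111.88 | shift [-0.0069 -0.0165  0.0259] turn -0.2951 F [ 0.6 -2.3  6.7] M [-0.34 -0.15  0.  ]
```

```bash
python3 -m jog '0 0 0 0.004;0 0 0 0.008;0 0 0 0.012;0 0 0 0.016;0 0 0 0.016' >/dev/null
python3 -c "
from h import *
goto(538.1,232.3,60,165)"
```

```text
t 20.4 pos [539.5 233.8  63.1] ang 109.01 | shift [-0.0081 -0.0153  0.0258] turn -0.3111 F [ 0.6 -2.   7.2] M [-0.38 -0.15  0.05]
```

```bash
cat > st.py <<'E'
from workcell import ctrl
import numpy as np
s=ctrl.get_state();R=s["tcp_rot"]
print(round(s["time_s"],2),s["position"].round(2),"ang",np.degrees(np.arctan2(R[1,0],R[0,0])).round(2),"F",s["contact_force"].round(1),"M",s["moment"].round(3),"e7",round(s["effort"][6],3),"axisMz",round(float(s["moment"][2]-np.cross(np.array([538.8,235.9])-s["position"][:2],s["contact_force"][:2])/1000),3))
E
python3 -W ignore st.py
python3 -m jog '0 0 0 0.004;0 0 0 0.008;0 0 0 0.012;0 0 0 0.016;0 0 0 0.016' >/dev/null; python3 -W ignore st.py
python3 -m jog '0 0 0 0.004;0 0 0 0.008;0 0 0 0.012;0 0 0 0.016;0 0 0 0.016' >/dev/null; python3 -W ignore st.py
```

```text
20.4 [539.52 233.82  63.08] ang 109.01 F [ 0.6 -2.   7.2] M [-0.38  -0.151  0.051] e7 -0.071 axisMz 0.051
20.82 [539.44 233.77  63.1 ] ang 106.13 F [-0.5 -3.4  6.8] M [-0.415 -0.075 -0.014] e7 -0.076 axisMz -0.017
21.23 [539.32 233.72  63.09] ang 103.24 F [ 0.4 -3.8  8.1] M [-0.353 -0.066  0.03 ] e7 -0.071 axisMz 0.029
```

```bash
python3 -m jog '0 0 0 0.004;0 0 0 0.008;0 0 0 0.012;0 0 0 0.016;0 0 0 0.016' >/dev/null; python3 -W ignore st.py
python3 -m jog '0 0 0 0.004;0 0 0 0.008;0 0 0 0.012;0 0 0 0.016;0 0 0 0.016' >/dev/null; python3 -W ignore st.py
python3 -m jog '0 0 0 0.004;0 0 0 0.008;0 0 0 0.012;0 0 0 0.016;0 0 0 0.016' >/dev/null; python3 -W ignore st.py
```

```text
21.65 [539.2  233.73  63.08] ang 100.37 F [-0.3 -1.9  8.1] M [-0.381 -0.027  0.027] e7 -0.07 axisMz 0.026
22.07 [539.13 233.68  63.09] ang 97.49 F [ 0.1 -3.4  8.6] M [-0.409 -0.075  0.03 ] e7 -0.077 axisMz 0.029
22.48 [539.01 233.7   63.11] ang 94.62 F [-0.9 -2.   8. ] M [-0.414 -0.014  0.049] e7 -0.099 axisMz 0.046
```

```bash
python3 -m jog '0 0 0 0.004;0 0 0 0.008;0 0 0 0.012;0 0 0 0.016;0 0 0 0.016' >/dev/null; python3 -W ignore st.py
python3 -m jog '0 0 0 0.004;0 0 0 0.008;0 0 0 0.012;0 0 0 0.016;0 0 0 0.016' >/dev/null; python3 -W ignore st.py
```

```text
22.9 [538.91 233.64  63.1 ] ang 91.77 F [-1.2 -2.8  7.6] M [-0.4    0.075  0.172] e7 -0.193 axisMz 0.169
23.32 [538.8  233.65  63.1 ] ang 88.93 F [-1.3 -2.7  8.4] M [-0.442  0.078  0.231] e7 -0.282 axisMz 0.228
```

```bash
python3 -m jog '0 0 0 0.004;0 0 0 0.008;0 0 0 0.012;0 0 0 0.016;0 0 0 0.016' >/dev/null; python3 -W ignore st.py
```

```text
23.73 [538.7  233.61  63.06] ang 86.07 F [-1.8 -2.3  8.3] M [-0.45   0.162  0.318] e7 -0.358 axisMz 0.314
```

```bash
python3 -m jog '0 0 0 0.004;0 0 0 0.008;0 0 0 0.008;0 0 0 0.008;0 0 0 0.008' >/dev/null; python3 -W ignore st.py
python3 -m jog '0 0 0 0;0 0 0 0;0 0 0 0;0 0 0 0;0 0 0 0' >/dev/null; python3 -W ignore st.py
```

```text
24.15 [538.65 233.58  63.07] ang 84.66 F [-1.1 -2.9  9.2] M [-0.428  0.134  0.42 ] e7 -0.356 axisMz 0.418
24.57 [538.66 233.62  63.09] ang 84.66 F [-1.3 -2.8  7.9] M [-0.462  0.089  0.338] e7 -0.357 axisMz 0.336
```

```bash
python3 -m jog '0 0 0 0;0 0 0 0;0 0 0 0;0 0 0 0;0 0 0 0' -1 |grep -E "contact|wid"
python3 -m jog '0 0 0 0;0 0 0 0;0 0 -0.15 0;0 0 -0.3 0;0 0 -0.5 0' |grep -E "contact|wid"
python3 -m jog '0 0 -0.2 0;0 0 -0.4 0;0 0 -0.6 0;0 0 -0.6 0;0 0 -0.6 0' |grep -E "pos|contact|wid"
python3 -m jog '0 0 0 0;0 0 0 0;0 0 0 0;0 0 0 0;0 0 0 0' >/dev/null
python3 - <<'E'
from workcell import ctrl
import cv2
c=ctrl.capture("side")["image"]
b=cv2.resize(c[100:365,120:400],None,fx=2.2,fy=2.2,interpolation=cv2.INTER_CUBIC);cv2.imwrite("pics/g.png",b[:,:,::-1])
E
```

```text
contact_force: [-0.8, 0.4, 0.7]
gripper_width: 0.831
contact_force: [-0.5, 0.2, 0.2]
gripper_width: 0.999
position: [540.9, 236.2, 196.4]
contact_force: [0.0, -0.2, -0.3]
gripper_width: 0.999
```

View pics/g.png

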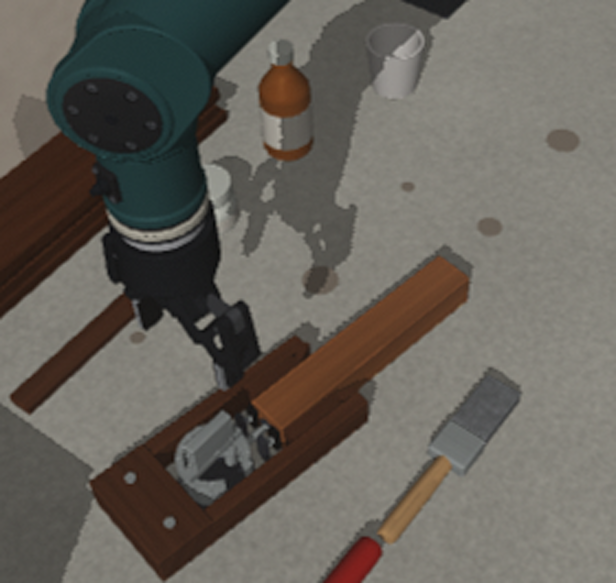

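The rail is straight in the channel, the key at crop (215,445) is turned about a quarter turn, and the gripper is clear above. Handing in.

```bash
python3 -c "
from workcell import ctrl
print(ctrl.sign_off())"
```

```text
the job is handed in; nothing more can be done
None
```

The rail is in the post's channel against the pads, the cam is turned about 1.4 rad and pulls the stud with an estimated 23 N, the gripper has let go and is clear, and the job is handed in (no verdict was returned).

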